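# Wipe the offcuts from under the shield into the tray

### The arm

A 6-joint arm with a two-finger parallel gripper is mounted at the origin on a cart in front of the work surface, level with it; the furniture and walls round the work are solid. World frame = base frame: x ahead of the robot, y to its left, z up, the work surface at z = 0. Lengths are in m, angles in rad, forces in N, time in s.
With the tool pointing down it reaches from about 0.35 to 0.975 m from the base axis. Payload 4.9 kg.
Tool frame: the origin (TCP) lies between the finger pads; the fingertips stand manip.tcp_to_tips ahead of it and the grasp point (between the pads) lies 3 mm ahead of it (manip.tcp_to_tips is the distance from the TCP to the fingertips, in m); z points along the fingers, y is the line along which they close (so a half turn about z gives the same grasp; the last joint's range is limited). The gripper opens to 85 mm and grips with 20 to 120 N. Pads are 22 mm wide; open, the fingers measure 114 mm over their backs; the gripper's body (76 mm by 85 mm) begins 54 mm behind the grasp point. The pads swing forward as they close: fully open they stand 13 mm farther back than shut.
Start: joints at [-1.271, 0.053, 1.613, -0, 1.476, -0.119], TCP at [0.254, -0.571, 0.253] pointing down, gripper open.
Joint ranges: [-3.01, 3.01], [-1.01, 2.22], [0.06, 2.58], [-1.02, 4.17], [0.09, 2.62], [-3.14, 3.14]. Speed limits (rad/s): [2.57, 2.57, 3.14, 3.14, 3.14, 3.14].

### API

Orientations are given as a unit quaternion [x, y, z, w].
In Python, from station import readout, optics, job, manip gives the robot as it stands.
- The arm moves only by the tool play_rows, never from a script. Its arguments are lists of equal length, an entry for each row: "grip": the finger opening in mm, from 0 to 85.4; "delta_pos": the shift along the tool's x, y, z in mm, a list of three; "yaw": the turn about the tool's z in degrees. In form: {"grip": [grip, ...], "delta_pos": [[dx, dy, dz], ...], "yaw": [yaw, ...]}. A call has exactly 10 rows; each row shifts and turns the commanded pose from where the row before left it, along the tool's axes as they then stand; what a row does not reach is not made up. A row lasts 1/10 s, in which the tool goes at most 50 mm and 8.59 degrees, less where a joint would pass 70% of its speed; a pose out of reach is approached as far as the arm can. A call is refused whole if a number of a shift passes 50 or a number of a turn 8.59, either way. A call with a gripper value outside its range is refused whole. The fingers move at their own pace and stop on an object; "grip_force" is the grip in N (left out, the last holds). Time passes only in rows, so rows that do not move let the fingers close, or fill a call up. It gives the time, the measured TCP pose, the force, the opening and the grip force at its end, in the units of the state.
- readout.state(): the state, without advancing time (a new reading comes with each control period).
- optics.get_image(name): name is "scene" or "top" or "wrist"; returns a dict with "pixels" (400x640x3 uint8, red, green, blue), "fx", "fy", "cx", "cy" (pixels), "R" (3x3) and "t" (3): a world point X has camera coordinates R X + t. Camera axes: x right, y down, z forward; pixel columns grow to the right and rows downward; lengths in m; the calibration is good to about 2 mm. A picture is of the moment at which its call begins. There is no depth.
- job.finish_job(): hands the job in; it is judged then, once.
The state is a dict: "t": time; "joint_positions": joint angles; "dq": joint speeds; "tau": joint torques, N m; "tcp_pos": TCP position; "tool_rot": TCP orientation; "force": force on the tool from outside, world axes, zero at the start; "ft_torque": the same for the moment, N m; "gripper_width": finger opening in m; "finger_force": force on a finger pad.
Only numpy, scipy, OpenCV 4.12 (cv2) and the standard library are available. Lean on these libraries where they do the work, as an engineer would, in place of code of your own. Each camera call takes 0.05 s, during which the arm holds its last target. There are 200 camera calls.

### The job

Take the amber wiping block and, keeping it flat on the dark deck, push it in under the tinted shield until you feel it meet the fence at the back, on the side away from the white tray. Then press it lightly on the deck and wipe along the fence, so that all three metal chips go off the deck's side edge into the white tray. Leave the block lying flat on the deck, and disturb nothing else.

Things in the scene. Friction and masses are not known exactly. Their poses are not given: they have to be found in the camera images.
- wiper: amber plastic eraser-like block, 24 mm (own x) by 60 mm (own y) by 16 mm high, one end slightly bevelled, 50 g; origin at the centre of its underside, z up. It starts flat on the worktop before the deck's open side, its long axis pointing roughly at the deck. Gripped by its long sides, the tool may lean along its length while the block stays flat.
- deck: fixed dark metal plate on an aluminium plinth, own x from -45 to +65 mm, own y from -80 to +80 mm; flat top 40 mm above its origin, which lies on the worktop. Own +x points to the back fence (roughly to the robot's right); the open front edge faces the robot's left, and the two side edges are the near and the far one.
- shield: fixed shield, origin and axes as the deck's: aluminium back wall (own x 55 to 63 mm) and a black fence bar before it, 14 mm high, square to own x. The fence is clamped with its front face somewhere at own x = 33 to 47 mm; where is not measured and must be felt.
- roof_edge (a point): middle of the lower front edge of the shield's green-tinted clear roof, 67 mm above the deck top at deck x = -17 mm; the roof is 6 mm thick and runs from here back to the wall over the deck's whole width; no side walls. An upright tool does not fit under it: lean it 30 to 45 degrees, fingertips pointing down and towards the fence.
- tray: fixed open white tray, 120 mm (own x) by 80 mm (own y) by 28 mm high, walls and floor 3 mm; origin at the centre of its underside on the worktop. It stands alongside the deck, 3 mm clear of either the near or the far side edge, centred at deck x = 5 mm, its axes along the deck's.
- chip_a: loose brass six-sided chip, about 14 mm across and 6 mm thick, 12 g; origin at the centre of its underside. The three chips lie on the deck under the shield, at deck x 5 to 22 mm and y within 25 mm of the middle.
- chip_b: loose copper disc chip, 14 mm across and 6 mm thick, 12 g; origin at the centre of its underside
- chip_c: loose steel rectangular chip, 15 x 10 x 6 mm, 12 g; origin at the centre of its underside
- usb_box: bystander: blue plastic box, 28 x 55 x 18 mm, on the worktop beside the deck on the side without the tray; origin at the centre of its underside
- lens_tube: bystander: black lens tube, 32 mm across, 52 mm high, standing beyond the deck; origin at the centre of its underside
- sensor_head: bystander: round black sensor head, 40 mm across, 14 mm high, on the worktop behind the shield; origin at the centre of its underside. Beside it, about x 0.56, y -0.25, stands a fixed wheel-shaped stage up to 215 mm high; its thin rod runs at 100 mm height from there to about x 0.81, y 0.09. A tall enclosure fills the left from y = 0.42.
- dropper_bottle: bystander: brown dropper bottle with white cap, 32 mm across, 70 mm high, standing near the back of the shield; origin at the centre of its underside
There are look-alikes about, which are no part of the job. What is shaped like the tray but purple is not meant.

How it is judged:
On the way, in this order (a step that is already met when the one before it is completed fails the run):
1. the block, flat on the deck under the shield and away from the tray, is felt to meet the back fence (at least 1 N) (contact force between wiper and shield above 1 N and x of wiper in the frame of deck above -0.004 m and z of wiper in the frame of deck between 0.035 and 0.045 m and angle between wiper's own z axis and vertical below 0.12 rad and horizontal distance between wiper and tray above 0.15 m), for 0.1 s.
2. the block, still near the fence, has been wiped to the tray's side of the deck while pressed on the deck with at least 1 N (contact force between wiper and deck above 1 N and x of wiper in the frame of deck above -0.012 m and horizontal distance between wiper and tray below 0.085 m and angle between wiper's own z axis and vertical below 0.12 rad), for 0.1 s.
At the end, for the whole second after the job is handed in: All three chips lie at rest inside the tray (below its rim), and the block lies flat (within 6 degrees) and still on the deck's top, its centre within the deck's outline (x of chip_a in the frame of tray between -0.06 and 0.06 m and y of chip_a in the frame of tray between -0.04 and 0.04 m and height (world z) of each of chip_a, chip_b, chip_c below 0.028 m and linear speed of each of chip_a, chip_b, chip_c, wiper below 0.02 m/s and x of chip_b in the frame of tray between -0.06 and 0.06 m and y of chip_b in the frame of tray between -0.04 and 0.04 m and x of chip_c in the frame of tray between -0.06 and 0.06 m and y of chip_c in the frame of tray between -0.04 and 0.04 m and z of wiper in the frame of deck between 0.035 and 0.045 m and angle between wiper's own z axis and vertical below 0.1 rad and x of wiper in the frame of deck between -0.045 and 0.065 m and y of wiper in the frame of deck between -0.08 and 0.08 m); the robot touches nothing.
It fails at once if the block is pressed on the deck or against the shield or fence with more than 40 N (contact force between wiper and deck above 40 N or contact force between wiper and shield above 40 N).
It fails at once if the robot itself presses on the shield with more than 15 N (contact force between any of the fingers, the arm and shield above 15 N).
It fails at once if a bystander is moved more than 15 mm (distance of any of usb_box, lens_tube, sensor_head, dropper_bottle from where it was at the start of the episode above 0.015 m).
It also fails if it takes over 59 s, if anything falls off the work surface, if the arm or the gripper's body presses on something with over 40 N, if the wrist force passes 120 N, or if a joint passes its speed limit or range.

## Working session

There is one attempt and no reset: what is moved stays moved. The work goes in short steps, Python scripts to look and compute and a tool call to move; the robot and the scene stay as the last step left them, time stands still between calls to the robot, and variables do not carry over. Pictures are saved under pics/ and viewed, at most 12 in all, crops included, and the job is handed in when it is done.

Besides the shell and the picture viewer there is one more tool, called in YAML: its name, and indented under it one key for each argument. play_rows: Moves the arm, as the interface text tells. Its arguments: {"type":"object","properties":{"grip":{"type":"array"},"delta_pos":{"type":"array"},"yaw":{"type":"array"},"grip_force":{"type":"number"}},"required":["grip","delta_pos","yaw"]}

```bash
mkdir -p pics; ls; cat > h.py <<'E'
import numpy as np, cv2
from station import readout, optics, job, manip
def save(n,f):
    d=optics.get_image(n); cv2.imwrite('pics/'+f+'.png',d['pixels'][:,:,::-1]); np.savez('pics/'+f+'.npz',**{k:np.array(v) for k,v in d.items()}); return d
def load(f): return dict(np.load('pics/'+f+'.npz'))
def ray(d,uv,z):
    R=np.array(d['R']);t=np.array(d['t']);c=-R.T@t
    v=R.T@np.array([(uv[0]-d['cx'])/d['fx'],(uv[1]-d['cy'])/d['fy'],1.]); return c+v*(z-c[2])/v[2]
def proj(d,X):
    p=d['R']@np.array(X)+d['t']; return np.array([d['fx']*p[0]/p[2]+d['cx'],d['fy']*p[1]/p[2]+d['cy']])
E
python3 - <<'E'
from h import *
for n in('scene','top'):
    d=save(n,n+'1'); print(n,-np.array(d['R']).T@d['t'],d['fx'])
print(readout.state(), manip.tcp_to_tips)
E
```

```text
pics
scene [-0.15147261  0.84971034  0.73079169] 470.00571352283754
top [ 0.4858074  -0.06404463  1.19336255] 386.6426450764126
{'t': 0.1, 'joint_positions': array([-1.27098507e+00,  5.33519886e-02,  1.61417745e+00, -4.45254745e-06,
        1.47600389e+00, -1.19008854e-01]), 'dq': array([-0.00082589, -0.00180432, -0.00277254, -0.00041938,  0.00081013,
       -0.00098219]), 'tau': array([ 3.64794369e-04, -3.94906175e+01, -3.71362388e+01, -7.60941748e-05,
        3.94882460e-03, -1.29594920e-05]), 'tcp_pos': array([ 0.2540129 , -0.57047189,  0.25213561]), 'tool_rot': array([ 9.78153220e-01,  2.07882988e-01, -8.98073792e-05, -9.66176393e-04]), 'force': array([-0.75304793, -0.03361094,  0.7369917 ]), 'ft_torque': array([ 0.07209207,  0.03454027, -0.01380799]), 'finger_force': 0.0, 'gripper_width': 0.08555267662932244} 0.022
```

View pics/top1.png

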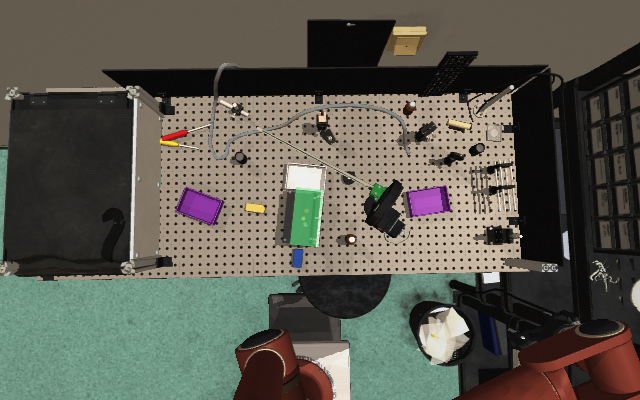

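View pics/scene1.png

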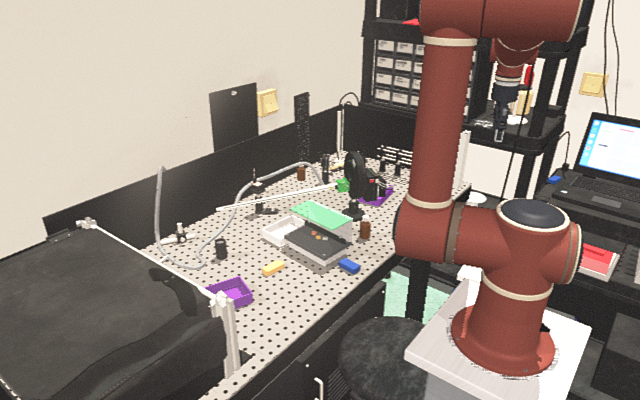

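The top view shows the amber wiper at (256,208), the green roof and deck around (306,217), and the white tray on the far side at (305,178). The blue box is on the near side at (298,258).

```bash
cat > m.py <<'E'
from h import *
d=load('top1'); im=d['pixels']; hsv=cv2.cvtColor(im,cv2.COLOR_RGB2HSV)
def rect(lo,hi,roi,z,name):
    m=cv2.inRange(hsv,np.array(lo),np.array(hi)); k=np.zeros_like(m); x0,x1,y0,y1=roi; k[y0:y1,x0:x1]=m[y0:y1,x0:x1]
    k=cv2.morphologyEx(k,cv2.MORPH_CLOSE,np.ones((5,5)))
    cs,_=cv2.findContours(k,0,2); c=max(cs,key=cv2.contourArea)
    P=np.array([ray(d,p[0],z)[:2] for p in c])*1000
    r=cv2.minAreaRect(P.astype(np.float32)); print(name,len(c),np.round(r[0],1),np.round(r[1],1),round(r[2],1),np.round(cv2.boxPoints(r)).tolist())
rect((15,90,120),(35,255,255),(235,275,195,220),.016,'wiper')
rect((45,100,60),(85,255,255),(270,340,170,260),.11,'roof')
rect((0,0,190),(180,40,255),(275,335,155,192),.028,'tray')
rect((100,120,60),(125,255,255),(280,315,240,275),.018,'usb')
s=load('scene1')
cv2.imwrite('pics/scrop.png',cv2.resize(s['pixels'][180:300,230:390,::-1],(800,600),interpolation=2))
E
python3 m.py
```

```text
wiper 21 [559.1 119.1] [61.5 24.5] 80.9 [[542.0, 91.0], [566.0, 87.0], [576.0, 148.0], [552.0, 151.0]]
roof 37 [523.1 -35.3] [ 72.  154.2] 83.6 [[442.0, -62.0], [596.0, -80.0], [604.0, -8.0], [451.0, 9.0]]
tray 34 [654.5 -36.5] [121.4  85.4] 85.8 [[607.0, -94.0], [693.0, -100.0], [701.0, 21.0], [616.0, 27.0]]
usb 17 [405.2  -7.6] [26.5 53.6] 83.0 [[377.0, -17.0], [430.0, -24.0], [433.0, 2.0], [380.0, 9.0]]
```

View pics/scrop.png

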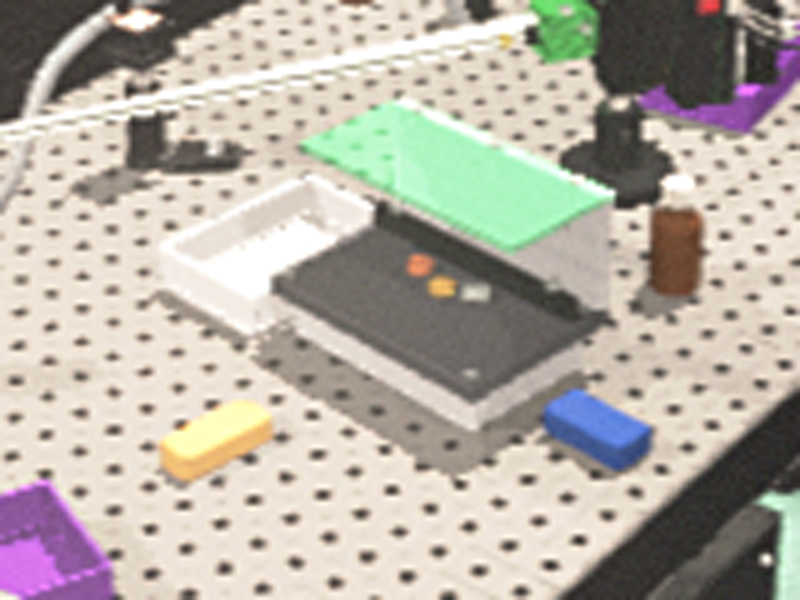

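The crop shows the three chips near the fence, with the steel one nearest to the robot and the copper one farthest. The tray is on the far side, so the block has to enter on the near side. The moves only offer shifts and yaw, so I need to find out how a lean can be made.

play_rows:
  grip: [85,85,85,85,85,85,85,85,85,85]
  delta_pos:
    - [0,0,-30]
    - [0,0,-40]
    - [0,0,-40]
    - [0,0,-40]
    - [0,0,0]
    - [0,0,0]
    - [0,0,0]
    - [0,0,0]
    - [0,0,0]
    - [0,0,0]
  yaw: [0,0,0,0,0,0,0,0,0,0]

```text
t: 1.1
tcp_pos: [0.2541, -0.5708, 0.4021]
tool_rot: [0.978, 0.208, -0.0, -0.001]
force: [0.6, 0.7, 0.2]
gripper_width: 0.0851
finger_force: 0.0
```

```bash
python3 - <<'E'
from h import *
s=save('scene','scene2'); w=save('wrist','wrist2'); t=save('top','top2')
print(readout.state()['joint_positions'])
im=s['pixels'][:,:,::-1].copy(); it=t['pixels'][:,:,::-1].copy()
for r in (.6,.8,1.0):
    for z in (.0,.3,.6):
        X=[r*np.cos(-1.67),r*np.sin(-1.67),z]
        for d,i in((s,im),(t,it)):
            u=proj(d,X).astype(int); cv2.circle(i,tuple(int(v) for v in u),3,(0,255,0) if z==.3 else (255,0,255) if z==0 else (0,255,255),-1); print(np.round(X,2),u)
o=np.vstack([np.hstack([im[:,240:],it[:,240:]])]); 
o=np.vstack([o[:400],np.hstack([cv2.resize(w['pixels'][:,:,::-1],(320,200)),np.zeros((200,480,3),np.uint8)])])
cv2.imwrite('pics/c2.png',o)
E
```

```text
[-1.27100920e+00  7.67721877e-03  1.41373717e+00  5.28668937e-06
  1.72061527e+00 -1.18999285e-01]
[-0.06 -0.6   0.  ] [588 232]
[-0.06 -0.6   0.  ] [498 411]
[-0.06 -0.6   0.3 ] [619 137]
[-0.06 -0.6   0.3 ] [562 475]
[-0.06 -0.6   0.6 ] [658  17]
[-0.06 -0.6   0.6 ] [696 608]
[-0.08 -0.8   0.  ] [608 209]
[-0.08 -0.8   0.  ] [564 417]
[-0.08 -0.8   0.3 ] [638 120]
[-0.08 -0.8   0.3 ] [652 482]
[-0.08 -0.8   0.6 ] [675  11]
[-0.08 -0.8   0.6 ] [835 619]
[-0.1 -1.   0. ] [624 190]
[-0.1 -1.   0. ] [631 422]
[-0.1 -1.   0.3] [653 106]
[-0.1 -1.   0.3] [742 489]
[-0.1 -1.   0.6] [688   6]
[-0.1 -1.   0.6] [973 629]
```

View pics/c2.png

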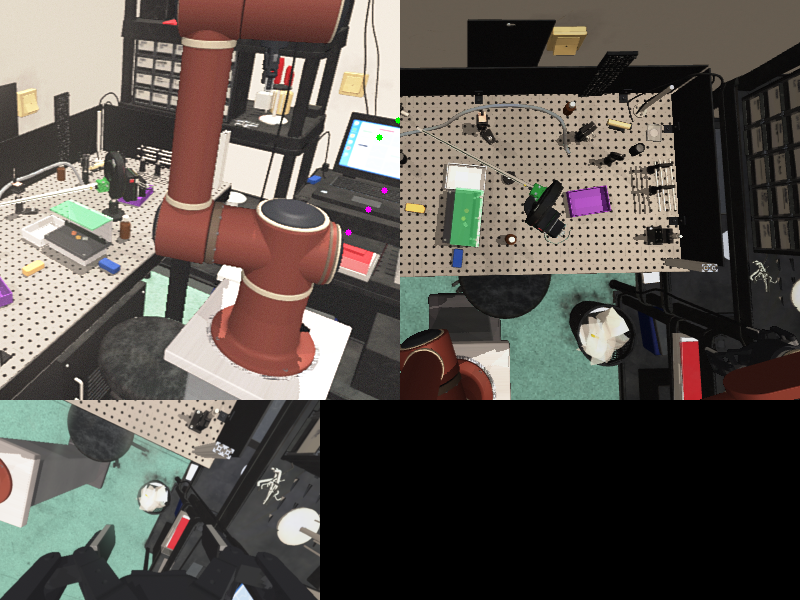

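The view on the right shows a rack and laptop beyond y ≈ -0.65. The space close beside the base is free. The joint readings suggest q2+q3+q5 = π with the tool pointing down. High up close to the base, J5 should reach its limit of 2.62 and make the tool lean outward. At heading -95° that is the lean I need, so I'll try it there.

play_rows:
  grip: [85,85,85,85,85,85,85,85,85,85]
  delta_pos:
    - [-15,-20,0]
    - [-24,-30,0]
    - [-24,-30,0]
    - [-24,-30,0]
    - [-24,-30,0]
    - [-24,-30,0]
    - [-24,-30,0]
    - [-24,-30,0]
    - [-24,-28,0]
    - [0,0,0]
  yaw: [0,0,0,0,0,0,0,0,0,0]

```text
t: 2.25
tcp_pos: [-0.0426, -0.4182, 0.4038]
tool_rot: [0.979, 0.205, -0.001, 0.0]
force: [-0.0, -0.8, 0.2]
gripper_width: 0.0844
finger_force: 0.0
```

play_rows:
  grip: [85,85,85,85,85,85,85,85,85,85]
  delta_pos:
    - [0,0,-20]
    - [0,0,-40]
    - [0,0,-45]
    - [0,0,-45]
    - [0,0,-45]
    - [0,0,-45]
    - [0,0,-45]
    - [0,0,-45]
    - [0,0,-45]
    - [0,0,-45]
  yaw: [-8.5,-8.5,-8.5,-8.5,-8.5,-8.5,-8.5,0,0,0]

```text
t: 3.25
tcp_pos: [-0.0391, -0.4191, 0.8253]
tool_rot: [0.746, 0.666, -0.0, 0.0]
force: [0.1, -0.3, 0.0]
gripper_width: 0.0847
finger_force: 0.0
```

```bash
python3 -c "
from h import *
s=readout.state(); print(s['joint_positions'],s['tcp_pos'],s['tool_rot'])"
```

```text
[-1.84109573e+00 -9.00199048e-02  7.56794222e-01  4.15438950e-04
  2.47373719e+00 -1.72842371e+00] [-0.03906843 -0.41913025  0.82525959] [ 7.45690676e-01  6.66292059e-01 -3.85162041e-04  4.00491858e-04]
```

play_rows:
  grip: [85,85,85,85,85,85,85,85,85,85]
  delta_pos:
    - [4,36,0]
    - [4,36,0]
    - [0,0,-30]
    - [0,0,-30]
    - [0,0,-30]
    - [0,0,-30]
    - [0,0,-30]
    - [0,0,-30]
    - [0,0,0]
    - [0,0,0]
  yaw: [0,0,0,0,0,0,0,0,0,0]

```text
t: 4.25
tcp_pos: [0.0324, -0.4082, 0.9183]
tool_rot: [0.745, 0.665, -0.031, 0.029]
force: [0.6, 0.2, -0.5]
gripper_width: 0.0851
finger_force: 0.0
```

```bash
cat >> h.py <<'E'
from scipy.spatial.transform import Rotation as Ro
def st():
    s=readout.state(); M=Ro.from_quat(s['tool_rot']).as_matrix()
    print('q',np.round(s['joint_positions'],3),'p',np.round(s['tcp_pos']*1000,1),'F',np.round(s['force'],1),'w',s['gripper_width'],'\n',np.round(M,3),'lean',np.round(np.degrees(np.arccos(-M[2,2])),1),'hd',np.round(np.degrees(np.arctan2(M[1,2],M[0,2])),1)); return s,M
E
python3 -c "
from h import *
st()"
```

```text
q [-1.674e+00  8.400e-02  3.540e-01  2.000e-03  2.619e+00 -1.559e+00] p [  32.4 -408.2  918.3] F [ 0.6  0.2 -0.5] w 0.0851292428618947 
 [[ 0.113  0.994 -0.008]
 [ 0.99  -0.113 -0.085]
 [-0.085  0.002 -0.996]] lean 4.9 hd -95.2
```

The lean works: 4.9° at heading -95°. I'll continue upward.

play_rows:
  grip: [85,85,85,85,85,85,85,85,85,85]
  delta_pos:
    - [0,0,-50]
    - [0,0,-50]
    - [0,0,-50]
    - [0,0,-50]
    - [0,0,-50]
    - [0,0,-50]
    - [0,0,-50]
    - [0,0,-50]
    - [0,0,-50]
    - [0,0,0]
  yaw: [0,0,0,0,0,0,0,0,0,0]

```text
t: 5.25
tcp_pos: [0.0403, -0.2851, 1.0161]
tool_rot: [0.732, 0.654, -0.139, 0.129]
force: [0.6, 1.5, 0.4]
gripper_width: 0.0851
finger_force: 0.0
```

```bash
python3 -c "
from h import *
st()"
```

```text
q [-1.706  0.003  0.136  0.032  2.62  -1.561] p [  40.3 -285.1 1016.1] F [0.6 1.5 0.4] w 0.0850512639587568 
 [[ 0.107  0.994 -0.034]
 [ 0.922 -0.112 -0.371]
 [-0.373  0.008 -0.928]] lean 21.9 hd -95.3
```

play_rows:
  grip: [85,85,85,85,85,85,85,85,85,85]
  delta_pos:
    - [0,0,-50]
    - [0,0,-50]
    - [0,0,-50]
    - [0,0,-50]
    - [0,0,-50]
    - [0,0,-50]
    - [0,0,-50]
    - [0,0,0]
    - [0,0,0]
    - [0,0,0]
  yaw: [0,0,0,0,0,0,0,0,0,0]

```text
t: 6.25
tcp_pos: [0.0648, -0.1492, 1.0572]
tool_rot: [0.718, 0.639, -0.205, 0.184]
force: [0.6, -0.7, 0.3]
gripper_width: 0.085
finger_force: 0.0
```

```bash
python3 -c "
from h import *
st()"
```

```text
q [-1.326 -0.094  0.056 -0.379  2.619 -1.592] p [  64.8 -149.2 1057.2] F [ 0.6 -0.7  0.3] w 0.08503294004689359 
 [[ 0.099  0.993 -0.059]
 [ 0.842 -0.115 -0.526]
 [-0.53   0.003 -0.848]] lean 32.0 hd -96.4
```

Lean is now 32°. A few degrees more would give better clearance under the roof.

play_rows:
  grip: [85,85,85,85,85,85,85,85,85,85]
  delta_pos:
    - [0,5,-50]
    - [0,5,-50]
    - [0,5,-50]
    - [0,0,-50]
    - [0,0,-50]
    - [0,0,-50]
    - [0,0,0]
    - [0,0,0]
    - [0,0,0]
    - [0,0,0]
  yaw: [0,0,0,0,0,0,0,0,0,0]

```text
t: 7.25
tcp_pos: [0.0246, -0.0432, 1.0688]
tool_rot: [0.702, 0.633, -0.227, 0.233]
force: [-1.1, -0.3, -0.2]
gripper_width: 0.0848
finger_force: 0.0
```

```bash
python3 -c "
from h import *
st()"
```

```text
q [-1.158 -0.215  0.057 -0.566  2.619 -1.644] p [  24.6  -43.2 1068.8] F [-1.1 -0.3 -0.2] w 0.08481103391577154 
 [[ 0.095  0.995 -0.023]
 [ 0.784 -0.089 -0.614]
 [-0.613  0.04  -0.789]] lean 37.9 hd -92.2
```

Lean is 37.9°, which is good. I'll level the tool's y axis with a yaw and go towards the wiper.

```bash
cat >> h.py <<'E'
def to(targets,yaw=0):
    s,M=st(); M=M@Ro.from_euler('z',yaw,degrees=True).as_matrix(); p=s['tcp_pos']*1000
    for t in targets:
        t=np.array(t,float); d=M.T@(t-p); print(t,'tool d',np.round(d,1),'len',round(np.linalg.norm(d))); p=t
E
python3 -c "
from h import *
to([(400,0,800),(520,150,350)],-3.7)"
```

```text
q [-1.158 -0.215  0.057 -0.566  2.619 -1.644] p [  24.6  -43.2 1068.8] F [-1.1 -0.3 -0.2] w 0.08481103391577154 
 [[ 0.095  0.995 -0.023]
 [ 0.784 -0.089 -0.614]
 [-0.613  0.04  -0.789]] lean 37.9 hd -92.2
[400.   0. 800.] tool d [210.6 373.3 176.8] len 464
[520. 150. 350.] tool d [398.4 114.  260.2] len 489
```

play_rows:
  grip: [85,85,85,85,85,85,85,85,85,85]
  delta_pos:
    - [0,0,0]
    - [10,18,9]
    - [15,25,12]
    - [20,30,15]
    - [20,30,15]
    - [20,30,15]
    - [20,30,15]
    - [20,30,15]
    - [20,30,15]
    - [20,30,15]
  yaw: [-3.7,0,0,0,0,0,0,0,0,0]

```text
t: 8.25
tcp_pos: [0.2601, -0.0005, 0.8808]
tool_rot: [0.681, 0.656, -0.236, 0.225]
force: [0.1, 0.4, 0.5]
gripper_width: 0.0847
finger_force: 0.0
```

```bash
python3 -c "
from h import *
to([(400,0,800),(520,150,350)])"
```

```text
q [-2.365 -0.999  0.936  0.811  2.522 -1.501] p [ 2.601e+02 -5.000e-01  8.808e+02] F [0.1 0.4 0.5] w 0.08474063840145009 
 [[ 0.029  0.999 -0.026]
 [ 0.787 -0.039 -0.616]
 [-0.617 -0.003 -0.787]] lean 38.1 hd -92.4
[400.   0. 800.] tool d [ 54.3 139.9  59.7] len 162
[520. 150. 350.] tool d [399.  115.3 258.7] len 489
```

The arm took the branch that folds backwards. I'll retrace and come out on the -y side, then swing around.

```bash
python3 -c "
from h import *
to([(60,-40,1030),(60,-150,1000),(80,-330,900),(300,-300,800),(450,-100,600),(520,150,350)])"
```

```text
q [-2.365 -0.999  0.936  0.811  2.522 -1.501] p [ 2.601e+02 -5.000e-01  8.808e+02] F [0.1 0.4 0.5] w 0.08474063840145009 
 [[ 0.029  0.999 -0.026]
 [ 0.787 -0.039 -0.616]
 [-0.617 -0.003 -0.787]] lean 38.1 hd -92.4
[  60.  -40. 1030.] tool d [-128.9 -198.8  -87.8] len 253
[  60. -150. 1000.] tool d [-68.    4.4  91.4] len 114
[  80. -330.  900.] tool d [-79.3  27.3 189.1] len 207
[ 300. -300.  800.] tool d [ 91.7 218.9  54.5] len 244
[ 450. -100.  600.] tool d [285.  142.6  30.3] len 320
[520. 150. 350.] tool d [352.9  60.9  40.9] len 360
```

play_rows:
  grip: [85,85,85,85,85,85,85,85,85,85]
  delta_pos:
    - [-10,-15,-7]
    - [-20,-31,-13]
    - [-20,-31,-14]
    - [-20,-31,-14]
    - [-20,-31,-13]
    - [-20,-30,-14]
    - [-19,-30,-13]
    - [-25,0,30]
    - [-25,2,31]
    - [-18,2,31]
  yaw: [0,0,0,0,0,0,0,0,0,0]

```text
t: 9.25
tcp_pos: [0.0668, -0.1512, 0.9953]
tool_rot: [0.68, 0.656, -0.236, 0.224]
force: [-1.3, -1.2, 0.0]
gripper_width: 0.0847
finger_force: 0.0
```

```bash
python3 -c "
from h import *
to([(60,-150,1000),(80,-330,900),(300,-300,800),(450,-100,600),(520,150,350)])"
```

```text
q [-1.44  -0.487  0.665 -0.145  2.302 -1.538] p [  66.8 -151.2  995.3] F [-1.3 -1.2  0. ] w 0.08468385227751155 
 [[ 0.026  0.999 -0.027]
 [ 0.787 -0.038 -0.616]
 [-0.616 -0.005 -0.788]] lean 38.0 hd -92.5
[  60. -150. 1000.] tool d [-2.1 -6.9 -4.2] len 8
[  80. -330.  900.] tool d [-79.6  27.3 189. ] len 207
[ 300. -300.  800.] tool d [ 91.  219.3  54.3] len 244
[ 450. -100.  600.] tool d [284.6 143.5  30.3] len 320
[520. 150. 350.] tool d [352.7  61.9  41.1] len 360
```

play_rows:
  grip: [85,85,85,85,85,85,85,85,85,85]
  delta_pos:
    - [-20,5,45]
    - [-20,5,45]
    - [-20,5,45]
    - [-20,5,45]
    - [15,36,9]
    - [15,36,9]
    - [15,36,9]
    - [15,36,9]
    - [15,36,9]
    - [15,36,9]
  yaw: [0,0,0,0,0,0,0,0,0,0]

```text
t: 10.25
tcp_pos: [0.2933, -0.2937, 0.8052]
tool_rot: [0.68, 0.657, -0.237, 0.224]
force: [0.2, -1.0, 0.2]
gripper_width: 0.085
finger_force: 0.0
```

play_rows:
  grip: [85,85,85,85,85,85,85,85,85,85]
  delta_pos:
    - [32,16,4]
    - [32,16,4]
    - [32,16,4]
    - [32,16,4]
    - [32,16,4]
    - [32,16,4]
    - [32,16,4]
    - [32,16,4]
    - [32,16,4]
    - [0,0,0]
  yaw: [0,0,0,0,0,0,0,0,0,0]

```text
t: 11.25
tcp_pos: [0.444, -0.0932, 0.5935]
tool_rot: [0.678, 0.659, -0.24, 0.221]
force: [0.8, -0.4, -1.1]
gripper_width: 0.0852
finger_force: 0.0
```

```bash
python3 -c "
from h import *
to([(520,150,350)])"
```

```text
q [-0.02  -0.348  1.505 -0.712  1.914 -0.265] p [444.  -93.2 593.5] F [ 0.8 -0.4 -1.1] w 0.0851880543214658 
 [[ 0.017  0.999 -0.034]
 [ 0.788 -0.034 -0.615]
 [-0.616 -0.017 -0.788]] lean 38.0 hd -93.2
[520. 150. 350.] tool d [342.8  71.7  39.7] len 352
```

play_rows:
  grip: [85,85,85,85,85,85,85,85,85,85]
  delta_pos:
    - [36,8,0]
    - [40,9,3]
    - [40,9,3]
    - [40,9,3]
    - [40,9,3]
    - [40,9,3]
    - [40,9,3]
    - [40,9,3]
    - [30,9,3]
    - [0,0,0]
  yaw: [0,0,0,0,0,0,0,0,0,0]

```text
t: 12.25
tcp_pos: [0.5304, 0.16, 0.3628]
tool_rot: [0.679, 0.657, -0.24, 0.223]
force: [0.7, -0.1, -0.3]
gripper_width: 0.0852
finger_force: 0.0
```

```bash
python3 -c "
from h import *
st(); d=save('wrist','w3'); print(-d['R'].T@d['t'],d['R'])
for X in [(.559,.119,.016),(.53,-.02,.04),(.527,0,.11)]: print(proj(d,X))"
```

```text
q [ 0.416  0.029  1.547 -0.612  1.849  0.362] p [530.4 160.  362.8] F [ 0.7 -0.1 -0.3] w 0.08518847020536041 
 [[ 0.021  0.999 -0.032]
 [ 0.785 -0.037 -0.618]
 [-0.619 -0.012 -0.785]] lean 38.3 hd -93.0
[0.53552194 0.29141239 0.41138753] [[ 0.9992688  -0.03637551 -0.01177674]
 [-0.01123063 -0.57367333  0.81900719]
 [-0.03654781 -0.81827607 -0.57366238]]
[344.55500977  15.9574886 ]
[323.181524   118.60375843]
[320.78358604 140.81262265]
```

View pics/w3.png

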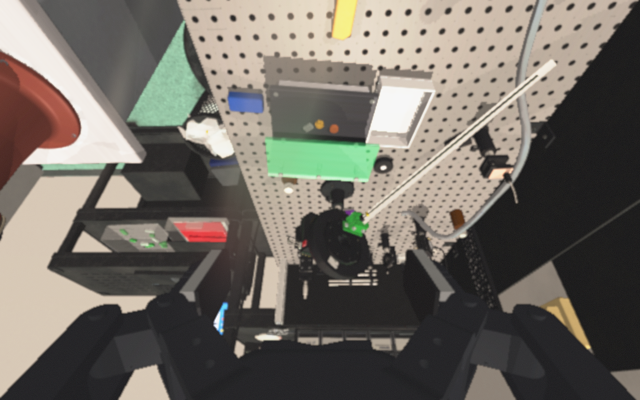

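The wrist view looks in under the roof. The deck front edge runs from (272,85) to (375,90) and the roof front edge is near row 142. The chips are at (308,128), (320,125) and (334,129), the tray at (402,110), and the wiper at (344,15). I'll work out positions from these.

```bash
cat > m2.py <<'E'
from h import *
d=load('w3'); im=d['pixels']; hsv=cv2.cvtColor(im,cv2.COLOR_RGB2HSV)
def blob(lo,hi,roi,z,name,all=False):
    m=cv2.inRange(hsv,np.array(lo),np.array(hi)); k=np.zeros_like(m); x0,x1,y0,y1=roi; k[y0:y1,x0:x1]=m[y0:y1,x0:x1]
    cs,_=cv2.findContours(k,0,1); c=max(cs,key=cv2.contourArea)
    P=np.array([ray(d,p[0],z)[:2] for p in c])*1000; r=cv2.minAreaRect(P.astype(np.float32))
    print(name,cv2.contourArea(c),np.round(r[0],1),np.round(r[1],1),round(r[2],1),np.round(cv2.boxPoints(r)).tolist(),'pix',cv2.minAreaRect(c)[0]); return c
blob((20,90,120),(35,255,255),(320,370,0,50),.016,'wiper')
blob((45,80,60),(90,255,255),(250,390,130,190),.107,'roof')
blob((0,0,170),(180,40,255),(365,440,60,155),.028,'tray')
blob((0,0,0),(180,255,75),(262,380,70,138),.04,'deck')
blob((12,120,90),(22,255,255),(300,345,115,137),.046,'brass')
blob((0,120,90),(11,255,255),(300,345,115,137),.046,'copper')
blob((0,0,100),(180,60,255),(300,318,115,137),.046,'steel')
c=im[50:200,250:450,::-1]; cv2.imwrite('pics/w3c.png',cv2.resize(c,(800,600),interpolation=2))
E
python3 m2.py
```

```text
wiper 667.5 [558.2 114.4] [47.4 23.3] 81.5 [[543.0, 93.0], [566.0, 89.0], [573.0, 136.0], [550.0, 140.0]] pix (343.8359069824219, 18.611602783203125)
roof 3613.5 [526.7 -39.2] [ 78.9 163.7] 83.4 [[441.0, -69.0], [603.0, -88.0], [613.0, -10.0], [450.0, 9.0]] pix (321.173828125, 157.2704315185547)
tray 3557.5 [654.  -34.3] [162.   95.4] 86.1 [[601.0, -112.0], [696.0, -118.0], [707.0, 43.0], [612.0, 50.0]] pix (403.5975646972656, 111.42526245117188)
deck 474.0 [552.2 -37.5] [44.1 92.4] 88.6 [[505.0, -58.0], [598.0, -61.0], [599.0, -17.0], [507.0, -14.0]] pix (336.9999694824219, 126.5)
brass 50.5 [523.3 -25.7] [16.2 12.7] 88.5 [[517.0, -34.0], [529.0, -34.0], [530.0, -18.0], [517.0, -17.0]] pix (319.0, 124.0)
copper 47.0 [547.  -34.5] [12.8 16.7] 0.0 [[541.0, -26.0], [541.0, -43.0], [553.0, -43.0], [553.0, -26.0]] pix (334.0, 128.0)
steel 165.5 [503.7 -24.7] [35.3 20.8] 85.3 [[492.0, -41.0], [513.0, -43.0], [516.0, -8.0], [495.0, -6.0]] pix (306.5, 123.5)
```

View pics/w3c.png

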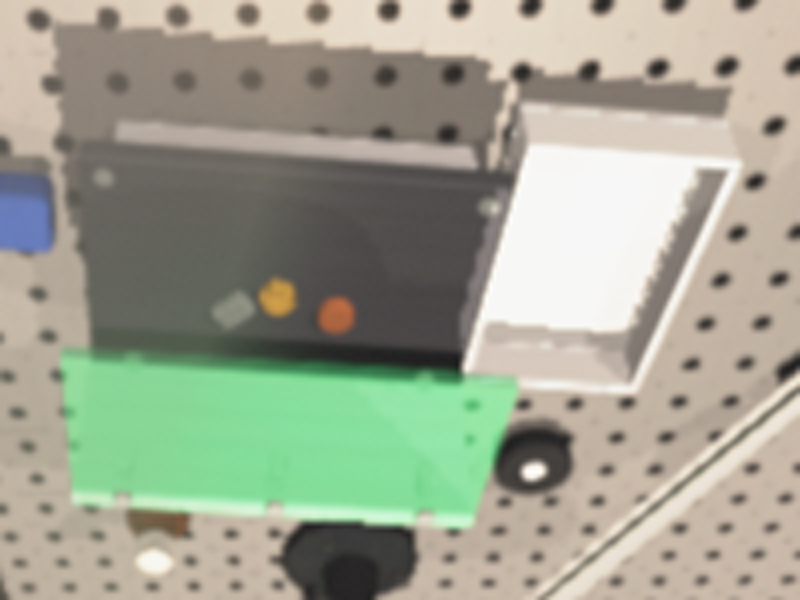

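The crop shows the roof front edge from (62,352) to (518,380), tray rim corners at (740,160), (637,388) and (465,370), and the deck front edge from (82,147) to (505,183).

```bash
python3 - <<'E'
from h import *
d=load('w3')
def P(c,z): return np.round(ray(d,(250+(c[0]-1.5)/4,50+(c[1]-1.5)/4),z)*1000,1)
for n,c,z in [('deckFL',(82,147),.04),('deckFR',(505,183),.04),('roofL',(62,352),.107),('roofR',(518,380),.107),('trayFF',(740,160),.028),('trayBF',(637,388),.028),('trayBN',(465,370),.028),('trayFN',(525,142),.028),
 ('steel',(233,309),.046),('brass',(278,297),.046),('copper',(337,315),.046),('fenceL',(93,335),.054),('fenceR',(465,352),.054)]: print(n,P(c,z))
E
```

```text
deckFL [455.8  39.7  40. ]
deckFR [607.4  20.5  40. ]
roofL [449.9   5.1 107. ]
roofR [609.3 -12.3 107. ]
trayFF [694.6  19.3  28. ]
trayBF [682.2 -97.5  28. ]
trayBN [604.2 -84.4  28. ]
trayFN [614.7  29.   28. ]
steel [505.3 -31.   46. ]
brass [523.5 -25.3  46. ]
copper [546.9 -35.2  46. ]
fenceL [449.1 -36.   54. ]
fenceR [598.6 -48.9  54. ]
```

Deck origin is about (527,-16.5) with its +x heading at -96.2°. In deck coordinates the chips are at steel (17,-20), brass (9,-3) and copper (16.5,21.5). The wiper centre is (559,120). I'll go above the grasp.

```bash
python3 -c "
from h import *
to([(563,144,110),(563,144,25)],2)"
```

```text
q [ 0.415  0.026  1.546 -0.614  1.85   0.361] p [530.5 159.  365.4] F [-0.2  0.2  0.8] w 0.08524264349941722 
 [[ 0.024  0.999 -0.031]
 [ 0.785 -0.038 -0.618]
 [-0.619 -0.009 -0.785]] lean 38.2 hd -92.8
[563. 144. 110.] tool d [148.2  30.2 208.9] len 258
[563. 144.  25.] tool d [52.6 -1.1 66.8] len 85
```

play_rows:
  grip: [85,85,85,85,85,85,85,85,85,85]
  delta_pos:
    - [0,0,0]
    - [18,4,25]
    - [22,4,31]
    - [22,4,31]
    - [22,4,31]
    - [22,5,31]
    - [22,5,30]
    - [20,4,30]
    - [0,0,0]
    - [0,0,0]
  yaw: [2,0,0,0,0,0,0,0,0,0]

```text
t: 13.3
tcp_pos: [0.5646, 0.1433, 0.1142]
tool_rot: [0.693, 0.643, -0.233, 0.229]
force: [0.5, -0.4, 1.0]
gripper_width: 0.0851
finger_force: 0.0
```

```bash
python3 -c "
from h import *
to([(563,144,25)]); save('wrist','w4'); save('scene','s4')
"
```

```text
q [ 0.371  0.287  1.693 -0.602  1.487  0.598] p [564.6 143.3 114.2] F [ 0.5 -0.4  1. ] w 0.08507975186839369 
 [[ 0.064  0.998 -0.028]
 [ 0.784 -0.068 -0.617]
 [-0.617  0.018 -0.787]] lean 38.1 hd -92.6
[563. 144.  25.] tool d [55.5 -3.2 69.8] len 89
```

play_rows:
  grip: [85,85,85,85,85,85,85,85,20,20]
  delta_pos:
    - [8,0,10]
    - [10,-1,12]
    - [10,-1,12]
    - [10,-1,12]
    - [9,0,12]
    - [8,0,11]
    - [0,0,0]
    - [0,0,0]
    - [0,0,0]
    - [0,0,0]
  yaw: [0,0,0,0,0,0,0,0,0,0]
  grip_force: 40

```text
t: 14.4
tcp_pos: [0.5633, 0.1451, 0.0254]
tool_rot: [0.693, 0.643, -0.232, 0.229]
force: [1.3, -0.6, 0.6]
gripper_width: 0.0588
finger_force: 0.0
```

play_rows:
  grip: [20,20,20,20,20,20,20,20,20,20]
  delta_pos:
    - [0,0,0]
    - [0,0,0]
    - [0,0,0]
    - [0,0,0]
    - [0,0,0]
    - [0,0,0]
    - [0,0,0]
    - [0,0,0]
    - [0,0,0]
    - [0,0,0]
  yaw: [0,0,0,0,0,0,0,0,0,0]

```text
t: 15.4
tcp_pos: [0.5628, 0.145, 0.025]
tool_rot: [0.692, 0.644, -0.233, 0.229]
force: [-0.2, 0.5, 5.1]
gripper_width: 0.023
finger_force: 39.1
```

```bash
python3 - <<'E'
from h import *
st(); w=save('wrist','w5'); s=save('scene','s5')
a=cv2.resize(s['pixels'][200:300,230:350,::-1],(480,400),interpolation=2); b=cv2.resize(w['pixels'][:,:,::-1],(320,200))
o=np.zeros((600,480,3),np.uint8); o[:400]=a; o[400:,:320]=b; cv2.imwrite('pics/c5.png',o)
E
```

```text
q [ 0.375  0.415  1.707 -0.613  1.372  0.682] p [562.8 145.   25. ] F [-0.2  0.5  5.1] w 0.02300248391781441 
 [[ 0.064  0.998 -0.027]
 [ 0.784 -0.067 -0.617]
 [-0.617  0.018 -0.787]] lean 38.1 hd -92.5
```

View pics/c5.png

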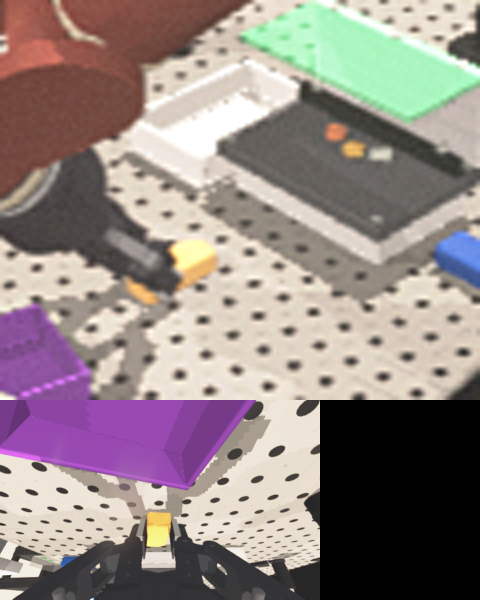

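The block is gripped by its long sides and lies flat. I'll lift it and go to the near-side lane.

```bash
cat >> h.py <<'E'
O=np.array([527.3,-16.5]);U=np.array([-.108,-.994]);V=np.array([.994,-.108])
def W(x,y,z): return tuple(O+x*U+y*V)+(z,)
def D(p): e=np.array(p[:2])-O; return np.round([e@U,e@V],1)
E
python3 -c "
from h import *
to([(563,145,80),W(-100,-52,80),W(-40,-52,72),W(-40,-52,65)])"
```

```text
q [ 0.375  0.415  1.707 -0.613  1.372  0.682] p [562.9 145.   25. ] F [-1.1  0.4  5.9] w 0.022719597358361678 
 [[ 0.064  0.998 -0.027]
 [ 0.784 -0.067 -0.617]
 [-0.617  0.018 -0.787]] lean 38.1 hd -92.5
[563. 145.  80.] tool d [-33.9   1.1 -43.3] len 55
[486.412  88.516  80.   ] tool d [-49.2 -72.6  36.9] len 95
[479.932  28.876  72.   ] tool d [-42.3  -2.6  43.2] len 61
[479.932  28.876  65.   ] tool d [ 4.3 -0.1  5.5] len 7
```

play_rows:
  grip: [20,20,20,20,20,20,20,20,20,20]
  delta_pos:
    - [-10,0,-13]
    - [-12,0,-15]
    - [-12,0,-15]
    - [-8,-12,6]
    - [-8,-12,6]
    - [-8,-12,6]
    - [-8,-12,6]
    - [-8,-12,6]
    - [-9,-12,7]
    - [0,0,0]
  yaw: [0,0,0,0,0,0,0,0,0,0]

```text
t: 16.5
tcp_pos: [0.4845, 0.0876, 0.08]
tool_rot: [0.693, 0.643, -0.233, 0.229]
force: [-0.0, 0.6, -1.4]
gripper_width: 0.0231
finger_force: 38.7
```

play_rows:
  grip: [20,20,20,20,20,20,20,20,20,20]
  delta_pos:
    - [-5,0,5]
    - [-6,0,6]
    - [-6,-1,6]
    - [-6,-1,6]
    - [-6,0,6]
    - [-6,0,6]
    - [-5,0,6]
    - [-2,0,2]
    - [0,0,0]
    - [0,0,0]
  yaw: [0,0,0,0,0,0,0,0,0,0]

```text
t: 17.5
tcp_pos: [0.4798, 0.029, 0.0711]
tool_rot: [0.692, 0.644, -0.233, 0.229]
force: [-0.8, -0.1, -0.9]
gripper_width: 0.0232
finger_force: 38.7
```

```bash
python3 - <<'E'
from h import *
to([W(-40,-52,66)]); 
w=save('wrist','w6'); s=save('scene','s6'); t=save('top','t6')
a=cv2.resize(s['pixels'][210:285,270:370,::-1],(480,360),interpolation=2); b=cv2.resize(w['pixels'][:,:,::-1],(384,240)); c=cv2.resize(t['pixels'][150:270,250:370,::-1],(320,320))
o=np.zeros((600,800,3),np.uint8); o[:360,:480]=a; o[360:,:384]=b; o[:320,480:]=c; cv2.imwrite('pics/c6.png',o)
E
```

```text
q [ 0.225  0.087  2.01  -0.662  1.315  0.561] p [479.8  29.   71.1] F [-0.8 -0.1 -0.9] w 0.0232053262982869 
 [[ 0.063  0.998 -0.028]
 [ 0.785 -0.067 -0.616]
 [-0.616  0.017 -0.787]] lean 38.1 hd -92.6
[479.932  28.876  66.   ] tool d [3.  0.  4.1] len 5
```

View pics/c6.png

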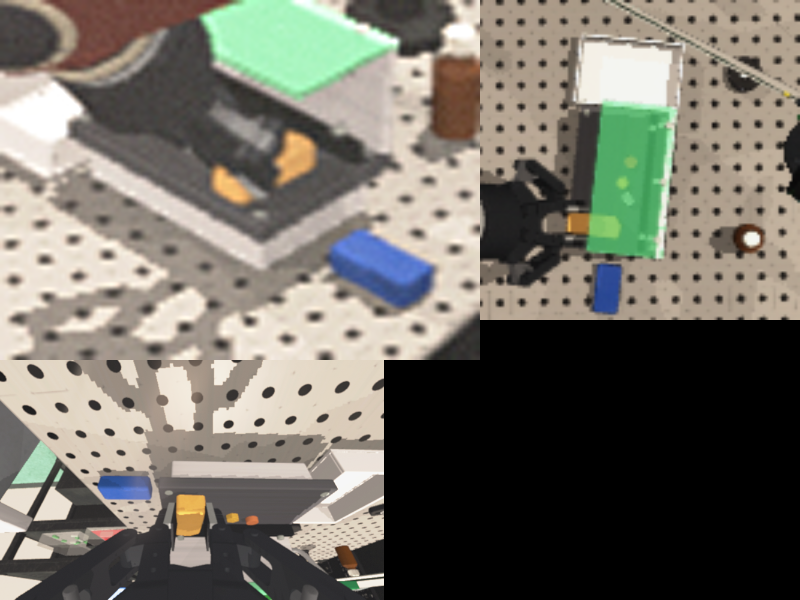

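The block is above the deck with its front under the roof and the lane clear. I'll lower it until it touches.

play_rows:
  grip: [20,20,20,20,20,20,20,20,20,20]
  delta_pos:
    - [0.6,0,0.8]
    - [0.6,0,0.8]
    - [0.6,0,0.8]
    - [0.6,0,0.8]
    - [0.6,0,0.8]
    - [0,0,0]
    - [0,0,0]
    - [0,0,0]
    - [0,0,0]
    - [0,0,0]
  yaw: [0,0,0,0,0,0,0,0,0,0]

```text
t: 18.65
tcp_pos: [0.4798, 0.0288, 0.0661]
tool_rot: [0.692, 0.644, -0.233, 0.229]
force: [0.0, -0.3, -1.1]
gripper_width: 0.0232
finger_force: 38.7
```

play_rows:
  grip: [20,20,20,20,20,20,20,20,20,20]
  delta_pos:
    - [0.3,0,0.4]
    - [0,0,0]
    - [0.3,0,0.4]
    - [0,0,0]
    - [0.2,0,0.2]
    - [0,0,0]
    - [0,0,0]
    - [0,0,0]
    - [0,0,0]
    - [0,0,0]
  yaw: [0,0,0,0,0,0,0,0,0,0]

```text
t: 19.65
tcp_pos: [0.4799, 0.0288, 0.065]
tool_rot: [0.692, 0.644, -0.233, 0.229]
force: [-0.9, 1.4, 3.1]
gripper_width: 0.023
finger_force: 39.0
```

play_rows:
  grip: [20,20,20,20,20,20,20,20,20,20]
  delta_pos:
    - [-1.6,-0.1,1.2]
    - [-1.6,-0.1,1.2]
    - [-1.6,-0.1,1.2]
    - [-1.6,-0.1,1.2]
    - [-1.6,-0.1,1.2]
    - [-1.6,-0.1,1.2]
    - [-1.6,-0.1,1.2]
    - [-0.8,0,0.6]
    - [0,0,0]
    - [0,0,0]
  yaw: [0,0,0,0,0,0,0,0,0,0]

```text
t: 20.65
tcp_pos: [0.478, 0.0137, 0.065]
tool_rot: [0.692, 0.644, -0.233, 0.229]
force: [0.1, -1.6, 2.0]
gripper_width: 0.0229
finger_force: 38.8
```

play_rows:
  grip: [20,20,20,20,20,20,20,20,20,20]
  delta_pos:
    - [-0.6,0,0.4]
    - [-0.6,0,0.5]
    - [-0.6,0,0.5]
    - [-0.6,0,0.5]
    - [0,0,0]
    - [0,0,0]
    - [0,0,0]
    - [0,0,0]
    - [0,0,0]
    - [0,0,0]
  yaw: [0,0,0,0,0,0,0,0,0,0]

```text
t: 21.65
tcp_pos: [0.4779, 0.0108, 0.065]
tool_rot: [0.692, 0.644, -0.233, 0.229]
force: [0.6, 0.4, 1.6]
gripper_width: 0.023
finger_force: 38.8
```

play_rows:
  grip: [20,20,20,20,20,20,20,20,20,20]
  delta_pos:
    - [-0.4,0,0.3]
    - [-0.4,0,0.3]
    - [-0.4,0,0.3]
    - [-0.4,0,0.3]
    - [-0.4,0,0.3]
    - [-0.4,0,0.3]
    - [-0.4,0,0.3]
    - [0,0,0]
    - [0,0,0]
    - [0,0,0]
  yaw: [0,0,0,0,0,0,0,0,0,0]

```text
t: 22.65
tcp_pos: [0.478, 0.0095, 0.065]
tool_rot: [0.693, 0.644, -0.231, 0.227]
force: [-1.2, 13.0, 4.7]
gripper_width: 0.023
finger_force: 40.9
```

```bash
python3 -c "
from h import *
s,M=st(); print(D(s['tcp_pos']*1000))
"
```

```text
q [ 0.187  0.077  2.032 -0.672  1.282  0.541] p [478.    9.5  65. ] F [-1.2 13.   4.7] w 0.022975266670821216 
 [[ 0.064  0.998 -0.027]
 [ 0.788 -0.067 -0.612]
 [-0.612  0.018 -0.79 ]] lean 37.8 hd -92.5
[-20.5 -51.8]
```

The fence is felt: 13 N with the TCP at deck x ≈ -20, so its face is at about 34–35 mm. I'll back off about 2 mm and start the wipe toward +y.

play_rows:
  grip: [20,20,20,20,20,20,20,20,20,20]
  delta_pos:
    - [1.5,0,-1.2]
    - [1.5,0,-1.2]
    - [0,0,0]
    - [-0.1,3,0.1]
    - [-0.1,3,0.1]
    - [-0.1,3,0.1]
    - [-0.1,3,0.1]
    - [-0.1,3,0.1]
    - [0,0,0]
    - [0,0,0]
  yaw: [0,0,0,0,0,0,0,0,0,0]

```text
t: 23.65
tcp_pos: [0.4929, 0.0095, 0.0651]
tool_rot: [0.692, 0.644, -0.233, 0.229]
force: [0.3, 0.8, -0.9]
gripper_width: 0.0226
finger_force: 38.7
```

```bash
python3 -c "
from h import *
s,M=st(); print(D(s['tcp_pos']*1000)); print(M.T@np.r_[V*10,0],M.T@np.r_[U*10,0])
"
```

```text
q [ 0.183  0.111  1.997 -0.677  1.285  0.538] p [492.9   9.5  65.1] F [ 0.3  0.8 -0.9] w 0.022638995450364543 
 [[ 0.063  0.998 -0.028]
 [ 0.785 -0.067 -0.616]
 [-0.617  0.017 -0.787]] lean 38.1 hd -92.6
[-22.1 -37. ]
[-0.2206124   9.988518    0.38837914] [-7.86924739 -0.41309634  6.15420969]
```

play_rows:
  grip: [20,20,20,20,20,20,20,20,20,20]
  delta_pos:
    - [0.3,0,0.4]
    - [0.3,0,0.4]
    - [0,4,0.1]
    - [-0.1,4,0.2]
    - [-0.1,4,0.1]
    - [-0.1,4,0.2]
    - [-0.1,4,0.2]
    - [-0.1,4,0.1]
    - [-0.1,4,0.2]
    - [0,0,0]
  yaw: [0,0,0,0,0,0,0,0,0,0]

```text
t: 24.65
tcp_pos: [0.5217, 0.0062, 0.065]
tool_rot: [0.692, 0.643, -0.232, 0.23]
force: [-1.3, -0.8, 3.5]
gripper_width: 0.0231
finger_force: 39.1
```

```bash
python3 -c "
from h import *
s,M=st(); print(D(s['tcp_pos']*1000))
"
```

```text
q [ 0.168  0.167  1.934 -0.682  1.281  0.524] p [521.7   6.2  65. ] F [-1.3 -0.8  3.5] w 0.023101936446352785 
 [[ 0.064  0.998 -0.026]
 [ 0.784 -0.067 -0.617]
 [-0.617  0.019 -0.787]] lean 38.1 hd -92.5
[-21.9  -8. ]
```

play_rows:
  grip: [20,20,20,20,20,20,20,20,20,20]
  delta_pos:
    - [0.1,4,0.3]
    - [-0.1,4,0.2]
    - [-0.1,4,0.1]
    - [-0.1,4,0.2]
    - [-0.1,4,0.1]
    - [-0.1,4,0.2]
    - [-0.1,4,0.2]
    - [-0.1,4,0.1]
    - [0,0,0]
    - [0,0,0]
  yaw: [0,0,0,0,0,0,0,0,0,0]

```text
t: 25.65
tcp_pos: [0.5533, 0.0027, 0.065]
tool_rot: [0.692, 0.643, -0.233, 0.23]
force: [-0.5, -0.8, 4.7]
gripper_width: 0.0232
finger_force: 39.3
```

play_rows:
  grip: [20,20,20,20,20,20,20,20,20,20]
  delta_pos:
    - [0,4,0.2]
    - [-0.1,4,0.2]
    - [-0.1,4,0.1]
    - [-0.1,4,0.2]
    - [-0.1,4,0.1]
    - [-0.1,4,0.2]
    - [-0.1,4,0.2]
    - [0,0,0]
    - [0,0,0]
    - [0,0,0]
  yaw: [0,0,0,0,0,0,0,0,0,0]

```text
t: 26.65
tcp_pos: [0.5812, -0.0004, 0.065]
tool_rot: [0.692, 0.643, -0.233, 0.23]
force: [0.3, -1.4, 4.8]
gripper_width: 0.0229
finger_force: 39.3
```

```bash
python3 - <<'E'
from h import *
s,M=st(); print(D(s['tcp_pos']*1000))
s=save('scene','s7'); t=save('top','t7'); w=save('wrist','w7')
a=cv2.resize(s['pixels'][210:285,270:370,::-1],(480,360),interpolation=2); b=cv2.resize(w['pixels'][:,:,::-1],(384,240)); c=cv2.resize(t['pixels'][150:270,250:370,::-1],(320,320))
o=np.zeros((600,800,3),np.uint8); o[:360,:480]=a; o[360:,:384]=b; o[:320,480:]=c; cv2.imwrite('pics/c7.png',o)
E
```

```text
q [ 0.141  0.281  1.798 -0.686  1.283  0.491] p [ 5.812e+02 -4.000e-01  6.500e+01] F [ 0.3 -1.4  4.8] w 0.022875681956222485 
 [[ 0.064  0.998 -0.026]
 [ 0.784 -0.067 -0.617]
 [-0.618  0.019 -0.786]] lean 38.2 hd -92.5
[-21.8  51.8]
```

View pics/c7.png

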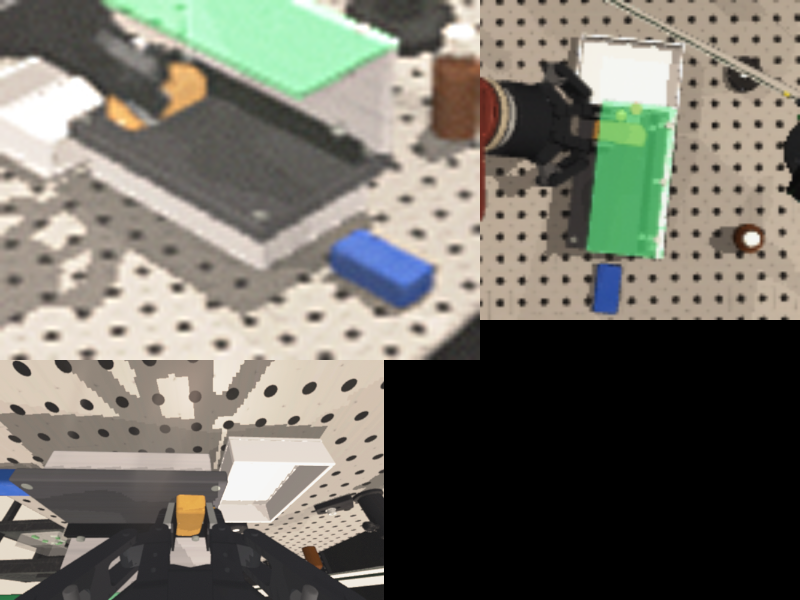

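The block is at y ≈ 52 with about 5 N of press, and the chips are at the far edge. I'll push on to y ≈ 75.

play_rows:
  grip: [20,20,20,20,20,20,20,20,20,20]
  delta_pos:
    - [-0.1,3,0.1]
    - [-0.1,3,0.1]
    - [-0.1,3,0.2]
    - [-0.1,3,0.1]
    - [-0.1,3,0.1]
    - [0,3,0.1]
    - [-0.1,3,0.1]
    - [-0.1,2,0.1]
    - [0,0,0]
    - [0,0,0]
  yaw: [0,0,0,0,0,0,0,0,0,0]

```text
t: 27.8
tcp_pos: [0.6038, -0.003, 0.065]
tool_rot: [0.692, 0.643, -0.233, 0.229]
force: [-1.7, -0.2, 6.0]
gripper_width: 0.0232
finger_force: 39.3
```

play_rows:
  grip: [20,20,20,20,20,20,20,20,20,20]
  delta_pos:
    - [0,-3,-0.1]
    - [0.1,-4,-0.2]
    - [0.1,-4,-0.2]
    - [0.1,-4,-0.2]
    - [0,0,0]
    - [0,0,0]
    - [0,0,0]
    - [0,0,0]
    - [0,0,0]
    - [0,0,0]
  yaw: [0,0,0,0,0,0,0,0,0,0]

```text
t: 28.8
tcp_pos: [0.5884, -0.0009, 0.065]
tool_rot: [0.692, 0.644, -0.233, 0.229]
force: [0.3, 0.5, 6.3]
gripper_width: 0.0227
finger_force: 39.1
```

```bash
python3 - <<'E'
from h import *
s,M=st(); print(D(s['tcp_pos']*1000))
s=save('scene','s8'); t=save('top','t8'); w=save('wrist','w8')
a=cv2.resize(s['pixels'][210:285,250:350,::-1],(480,360),interpolation=2); b=cv2.resize(w['pixels'][110:310,280:600,::-1],(384,240)); c=cv2.resize(t['pixels'][150:230,270:350,::-1],(320,320),interpolation=2)
o=np.zeros((600,800,3),np.uint8); o[:360,:480]=a; o[360:,:384]=b; o[:320,480:]=c; cv2.imwrite('pics/c8.png',o)
E
```

```text
q [ 0.138  0.295  1.781 -0.685  1.285  0.486] p [588.4  -0.9  65. ] F [0.3 0.5 6.3] w 0.02274178747132295 
 [[ 0.063  0.998 -0.027]
 [ 0.784 -0.067 -0.617]
 [-0.617  0.018 -0.787]] lean 38.1 hd -92.5
[-22.1  59. ]
```

View pics/c8.png

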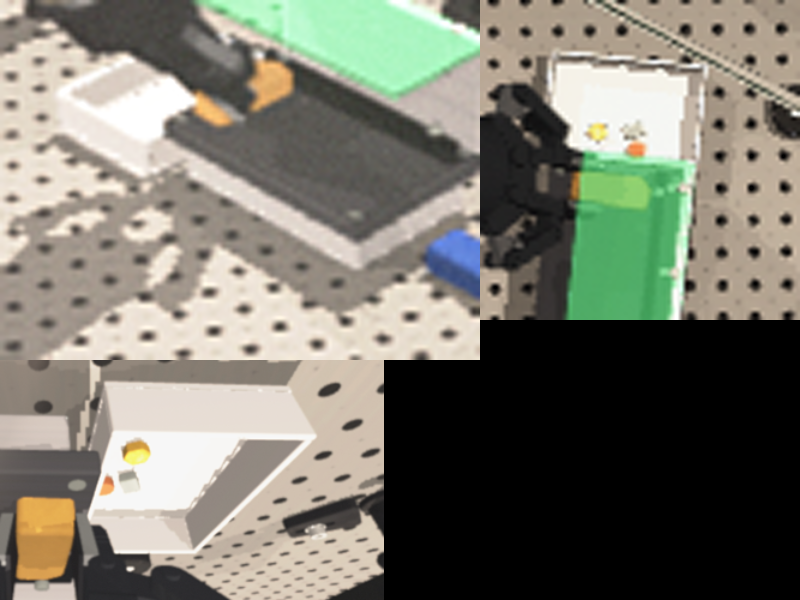

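All three chips are in the tray: brass (597,131), steel (633,130) and copper (637,150) in the composite. I'll relieve the press, release the block and back out along the lean.

play_rows:
  grip: [20,20,20,35,50,60,60,60,60,60]
  delta_pos:
    - [-0.3,0,-0.4]
    - [-0.3,0,-0.4]
    - [0,0,0]
    - [0,0,0]
    - [0,0,0]
    - [0,0,0]
    - [0,0,0]
    - [0,0,0]
    - [0,0,0]
    - [0,0,0]
  yaw: [0,0,0,0,0,0,0,0,0,0]

```text
t: 29.95
tcp_pos: [0.5884, -0.001, 0.0652]
tool_rot: [0.692, 0.644, -0.233, 0.229]
force: [0.8, -0.9, -0.2]
gripper_width: 0.0599
finger_force: 0.0
```

play_rows:
  grip: [60,60,60,60,60,60,60,60,60,60]
  delta_pos:
    - [1,0,-5]
    - [3,0,-12]
    - [3,0,-15]
    - [4,0,-20]
    - [4,0,-20]
    - [4,0,-20]
    - [0,0,-20]
    - [0,0,-20]
    - [0,0,0]
    - [0,0,0]
  yaw: [0,0,0,0,0,0,0,0,0,0]

```text
t: 30.95
tcp_pos: [0.5936, 0.096, 0.1581]
tool_rot: [0.692, 0.644, -0.232, 0.229]
force: [-0.2, 0.3, 0.7]
gripper_width: 0.0601
finger_force: 0.0
```

```bash
python3 - <<'E'
from h import *
s,M=st(); print(D(s['tcp_pos']*1000))
s=save('scene','s9'); t=save('top','t9'); w=save('wrist','w9')
hsv=cv2.cvtColor(w['pixels'],cv2.COLOR_RGB2HSV); hsv[200:]=0
for n,lo,hi,z in [('copper',(0,110,90),(11,255,255),.009),('amber/brass',(13,100,90),(35,255,255),.009)]:
    cs,_=cv2.findContours(cv2.inRange(hsv,np.array(lo),np.array(hi)),0,1)
    for c in cs:
        if cv2.contourArea(c)>25:
            p=cv2.minAreaRect(c)[0]; print(n,p,cv2.contourArea(c),D(ray(w,p,z)*1000),D(ray(w,p,.056)*1000))
a=cv2.resize(s['pixels'][210:285,250:350,::-1],(480,360),interpolation=2); b=cv2.resize(w['pixels'][:,:,::-1],(384,240)); c=cv2.resize(t['pixels'][150:230,270:350,::-1],(320,320),interpolation=2)
o=np.zeros((600,800,3),np.uint8); o[:360,:480]=a; o[360:,:384]=b; o[:320,480:]=c
x=w['pixels'][40:160,300:460,::-1]; o[320:600,400:773]=cv2.resize(x,(373,280),interpolation=2); cv2.imwrite('pics/c9.png',o)
E
```

```text
q [ 0.287  0.244  1.661 -0.625  1.5    0.49 ] p [593.6  96.  158.1] F [-0.2  0.3  0.7] w 0.06014652538963757 
 [[ 0.063  0.998 -0.026]
 [ 0.785 -0.066 -0.616]
 [-0.616  0.019 -0.787]] lean 38.1 hd -92.4
[-119.    53.7]
amber/brass (317.5, 195.0) 194.5 [23.2 61.9] [-41.9  58.2]
amber/brass (348.0, 192.5) 31.0 [17.8 95.9] [-46.   84.1]
amber/brass (361.5, 173.0) 86.5 [-16.3 105.5] [-72.   91.4]
```

View pics/c9.png

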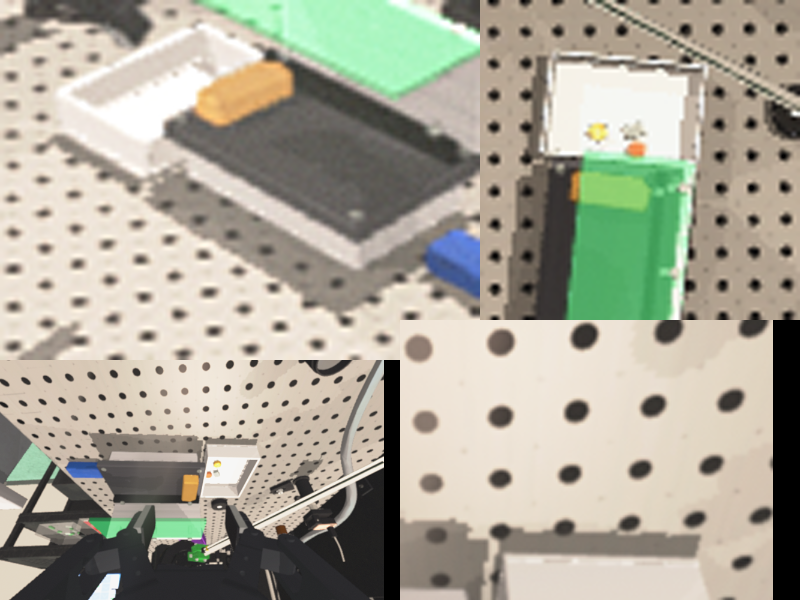

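The block lies flat on the deck, and all three chips are in the tray with the robot clear. Handing in.

```bash
python3 -c "
from h import *
print(job.finish_job())"
```

```text
the job is handed in; nothing more can be done
None
```

I handed the job in at about 31 s: the block met the fence at about 13 N, and the wipe at about 5 N put all three chips in the white tray. The last pictures show the block lying flat on the deck and the robot clear, but the hand-in returned no verdict.

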